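# Bolt the specimen box

## Robot

A 6-joint arm with a two-finger parallel gripper is mounted at the origin on the work surface. World frame = base frame: x ahead of the robot, y to its left, z up, the work surface at z = 0. Lengths are in m, angles in degrees, forces in N, time in s.
With the tool pointing down it reaches from about 0.4 to 0.825 m from the base axis. Payload 7 kg.
Tool frame: the origin (TCP) lies between the finger pads; the fingertips stand 11 mm ahead of it and the grasp point (between the pads) lies 8 mm behind it; z points along the fingers, y is the direction in which the jaws open and shut (so a half turn about z gives the same grasp; the last joint's range is limited). The gripper opens to 88 mm and grips with 3 to 60 N. Pads are 19 mm wide; open, the fingers measure 130 mm over their backs; the gripper's body (78 mm by 193 mm) begins 47 mm behind the grasp point.
Start: joints at [82.111, 20.546, 0.682, 0, -70.136, -16.507], TCP at [0.279, 0.615, 0.238] pointing down, gripper open.
Joint ranges: [-176.03, 176.03], [-82.01, 121.73], [-58.28, 71.71], [-173.87, 95.51], [-174.79, -0.11], [-173.66, 173.66]. Speed limits (degrees/s): [136.94, 136.94, 172.46, 180, 180, 180].

## Interface

Orientations are given as [roll, pitch, yaw] about the fixed x, y, z axes, in that order (R = Rz(yaw) Ry(pitch) Rx(roll)).
In Python, from plant import r gives the robot as it stands.
- The arm moves only by the shell command python3 -m inch 'ROWS' [OPENING] [FORCE]. ROWS is JSON, a list of rows, each an object of numbers: "x", "y", "z": the shift along the tool's x, y, z as a fraction of full scale; "yaw": the turn about the tool's z as a fraction of full scale. In form: [{"x": .., "y": .., "z": .., "yaw": ..}, ...]. A call has 1 to 5 rows; each row shifts and turns the pose as measured when the row begins, along the tool's axes as they then stand; what a row does not reach is not made up. Full scale, the value 1, is 0.025 m for a shift and 4 degrees for a turn. A row lasts 1/12 s, in which the tool goes at most 41.7 mm and 7.16 degrees, less where a joint would pass 70% of its speed; a pose out of reach is approached as far as the arm can. A call with a number of a shift or a turn outside -1 to 1 is refused whole. A call with a gripper value outside its range is refused whole. OPENING is the opening, from -1 (shut) to 1 (fully open), set as the call begins (- or left out, the last holds). The fingers move at their own pace and stop on an object; FORCE is the grip in N (left out, the last holds). Time passes only in rows, so rows that do not move let the fingers close. It gives the time, the measured TCP pose, the force and the opening at its end, in the units of the state.
- r.get_state(): the state, without advancing time (a new reading comes with each control period).
- r.capture(name): name is "scene" or "top" or "wrist"; returns (picture, depth): 384x512x3 uint8, red, green, blue; 384x512 float32, m along the optical axis (not along the pixel's ray), 0 where there is no reading.
- r.camera_info(name): a dict with "mtx" (3x3 intrinsics, pixels), "k1" (the pictures are not rectified: a ray, as slopes to the right and down, at radius r is drawn at 1 + k1 r^2 times it, then the intrinsics apply), "pose" (4x4, takes a point from camera to world coordinates). Camera axes: x right, y down, z forward; pixel columns grow to the right and rows downward; lengths in m; the calibration is good to about 2 mm. A picture is of the moment at which its call begins: read the wrist's pose just before it. camera_info takes no time and is no camera call; for the wrist camera it gives the pose at the moment of the call.
- r.close_job(): hands the job in, once; it reports no verdict.
The state is a dict: "time_s": time; "joints": joint angles; "qd": joint speeds; "joint_torque": joint torques, N m; "tcp_pos": TCP position; "eef_rot": TCP orientation; "contact_force": force on the tool from outside, world axes, zero at the start; "moment": the same for the moment, N m; "gripper_width": finger opening in m.
Only numpy, scipy, OpenCV 4.12 (cv2) and the standard library are available. Lean on these libraries where they do the work, as an engineer would, in place of code of your own. Each camera call takes 0.05 s, during which the arm holds its last target. There are 200 camera calls.

## Task

Lock the red specimen box: with one fingertip press its yellow spring catch down and keep it held down while the other fingertip pushes the black lug sideways until the bolt is fully home in its keeper; only then let the catch spring back up, and move clear. Touch and push only, grasp nothing; leave the blue box's lock and the vial, marker, pen pot and marker rack as they are.

Things in the scene. Friction and masses are not known exactly. Their poses are not given: they have to be found in the camera images.
- red_box: Red box 220 x 220 x 120 mm, fixed to the bench; origin at the centre of its underside, z up. On its lid the long yellow catch pad lies on the box's -x side, the brass bolt on the +x side; the bolt slides to box +y. Lid top z 120 mm, lock plate 124, bolt bar (18 mm wide) 132, bolt guides 135: all lower than the fully pressed pad (138)
- red_pad (a point): Yellow pad of the red box's spring safety catch, 30 mm (box x) by 95 mm (box y). Point at the centre of its top face: at box x -30, y -16, z 150 mm when up; it goes straight down as it is pressed, wherever along it the finger is
- red_catch (a joint): Travel of the red catch: 0 up (resting), 0.012 m fully down. Its spring takes about 3 N to start, 6.6 N fully down, and lifts the pad when let go. Its steel tooth blocks the bolt's rack; clear from about 0.0065 m down. If let go on the way it drops back into the rack
- red_lug_top (a point): Top centre of the red bolt's upright black lug, 26 mm (box x) by 12 mm (box y), top at box z 168 mm, 18 mm above the resting pad. At box x 30 mm, 60 mm beside the pad's centre line; box y -14 mm when unlocked. Pushed towards box +y on its flat -y face it slides the bolt
- red_bolt (a joint): Travel of the red bolt: 0 drawn (unlocked), 0.038 m against its stop, home in the keeper. Sliding friction about 2 N; it stays where it is left. Only from about 0.0355 m can the catch spring back up behind it
- red_keeper (a point): Centre of the dark steel keeper's top on the red box's +y rim (box x 30, y 95, z 142 mm), 38 mm (box x) by 22 mm (box y); the bolt's end goes in under it. The unlocked bolt's end is 18 mm short of it
- blue_box: Blue specimen box, the same as the red one, with the same lock; to be left as it is
- blue_pad (a point): Yellow pad of the blue box's spring safety catch, 30 mm (box x) by 95 mm (box y). Point at the centre of its top face: at box x -30, y -16, z 150 mm when up; it goes straight down as it is pressed, wherever along it the finger is
- blue_catch (a joint): Travel of the blue catch: 0 up (resting), 0.012 m fully down. Its spring takes about 3 N to start, 6.6 N fully down, and lifts the pad when let go. Its steel tooth blocks the bolt's rack; clear from about 0.0065 m down. If let go on the way it drops back into the rack
- blue_lug_top (a point): Top centre of the blue bolt's upright black lug, 26 mm (box x) by 12 mm (box y), top at box z 168 mm, 18 mm above the resting pad. At box x 30 mm, 60 mm beside the pad's centre line; box y -14 mm when unlocked. Pushed towards box +y on its flat -y face it slides the bolt
- blue_bolt (a joint): Travel of the blue bolt: 0 drawn (unlocked), 0.038 m against its stop, home in the keeper. Sliding friction about 2 N; it stays where it is left. Only from about 0.0355 m can the catch spring back up behind it
- vial: Loose amber vial with white cap standing on the red box's lid, 25 mm across, 40 mm high, about 92 mm from the box centre on its +x side; origin at the centre of its underside
- marker: Loose white marker with green cap standing upright on the bench, 19 mm across, 130 mm high; origin under its centre
- pen_pot: Loose black pen pot, 72 mm across, 140 mm high with its pens; origin under its centre
- marker_rack: Loose red tube rack 200 x 90 mm, 62 mm high, with markers in it up to 136 mm high; origin under its centre

How it is judged:
By the outcome, as a careful person would: the job done as asked, in the order asked, and still so for the second after the job is handed in, with the robot touching nothing.
It also fails if it takes over 48 s, if anything falls off the work surface, if the arm or the gripper's body presses on something with over 40 N, if the wrist force passes 120 N, or if a joint passes its speed limit or range.

## Working session

There is one attempt and no reset: what is moved stays moved. The work goes in short steps, Python scripts to look and compute and a shell command to move; the robot and the scene stay as the last step left them, time stands still between calls to the robot, and variables do not carry over. Pictures are saved under pics/ and viewed, about 8 in all and at most 12, crops included, and the job is handed in when it is done.

```bash
ls; mkdir -p pics
python3 - <<'E'
from plant import r
import cv2,numpy as np
s=r.get_state();print(s)
for n in("scene","top"):
    p,d=r.capture(n);cv2.imwrite(f"pics/{n}0.png",p[:,:,::-1]);np.save(f"pics/{n}0.npy",d)
    c=r.camera_info(n);print(n,c)
E
```

```text
pics
{'time_s': 0.0, 'joints': array([ 8.21102175e+01,  2.05903168e+01,  6.33656245e-01, -2.01883864e-02,
       -7.01363499e+01, -1.65067783e+01]), 'qd': array([-0.05703456,  0.05758277, -0.15784135, -0.01818256,  0.09898075,
       -0.04397132]), 'joint_torque': array([-7.85475295e-04, -5.82718956e+01,  2.93055832e+01,  6.99716449e+00,
        6.88796034e-03, -1.61645589e-04]), 'tcp_pos': array([0.27863716, 0.61428206, 0.23663419]), 'eef_rot': array([ 1.79905430e+02, -8.23325013e-03, -2.44034292e+01]), 'contact_force': array([0.33749682, 0.26263239, 0.24641603]), 'moment': array([-0.005252  ,  0.00775679,  0.03351797]), 'gripper_width': 0.087540784360524}
scene {'mtx': array([[379.09767528,   0.        , 248.03013523],
       [  0.        , 379.09767528, 192.10740564],
       [  0.        ,   0.        ,   1.        ]]), 'k1': -0.0010566311466409465, 'pose': array([[-0.97319219, -0.18922185,  0.13073655,  0.4537818 ],
       [-0.22998408,  0.80575203, -0.54577559,  0.63689514],
       [-0.00206857, -0.56121187, -0.8276696 ,  1.05815593],
       [ 0.        ,  0.        ,  0.        ,  1.        ]])}
top {'mtx': array([[422.30521768,   0.        , 261.93596828],
       [  0.        , 422.30521768, 193.19784874],
       [  0.        ,   0.        ,   1.        ]]), 'k1': -0.09864973369001315, 'pose': array([[ 0.02533933, -0.98968433,  0.14100657,  0.42215576],
       [-0.99954164, -0.02274514,  0.01997928, -0.00502003],
       [-0.01656597, -0.1414482 , -0.98980704,  1.56593759],
       [ 0.        ,  0.        ,  0.        ,  1.        ]])}
```

View pics/scene0.png

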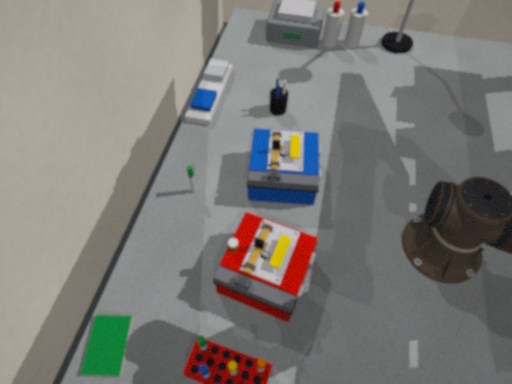

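View pics/top0.png

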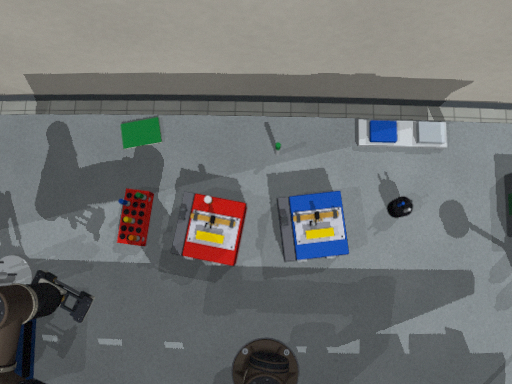

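The red box is left of centre in the top view, around (215,230), with its pad at (210,237), lug at (210,222) and vial at (208,199). The arm is at the far left. The pad is on the near side, so box +y points image-left (about world +y). Next I measure the pose.

```bash
cat > h.py <<'E'
import cv2,numpy as np
def topts(info,d,mask,z=None):
    """world points of mask pixels; by depth, or on the plane of height z"""
    v,u=np.nonzero(mask)
    K=info["mtx"];k=info["k1"]
    n=cv2.undistortPoints(np.stack([u,v],1).astype(float)[:,None],K,np.array([k,0,0,0.]))[:,0]
    ray=np.c_[n,np.ones(len(n))];P=info["pose"]
    if z is None:
        dd=d[v,u];ok=dd>0;return (ray[ok]*dd[ok,None])@P[:3,:3].T+P[:3,3]
    w=ray@P[:3,:3].T
    return P[:3,3]+w*((z-P[2,3])/w[:,2:])
E
python3 - <<'E'
from plant import r
from h import *
for n,roi in (("top",(175,245,190,270)),("scene",(215,320,210,320))):
    im=cv2.imread(f"pics/{n}0.png");d=np.load(f"pics/{n}0.npy");c=r.camera_info(n)
    hsv=cv2.cvtColor(im,cv2.COLOR_BGR2HSV);H,S,V=cv2.split(hsv)
    R=np.zeros(H.shape,bool);R[roi[2]:roi[3],roi[0]:roi[1]]=1
    y=R&(H>22)&(H<34)&(S>180)&(V>150)
    p=topts(c,d,y);q=topts(c,d,y,.15)
    print(n,"pad n",y.sum(),"depth",np.median(p,0),"plane",q.mean(0)); print(cv2.minAreaRect((q[:,:2]*1000).astype(np.float32)))
    X=topts(c,d,R&(d>0))
    lid=X[(X[:,2]>.11)&(X[:,2]<.13)]
    print("lid",cv2.minAreaRect((lid[:,:2]*1000).astype(np.float32)),np.median(lid[:,2]))
    red=R&((H<8)|(H>172))&(S>150)
    X=topts(c,d,red);X=X[(X[:,2]>.112)&(X[:,2]<.13)];print("red",cv2.minAreaRect((X[:,:2]*1000).astype(np.float32)))
    X=topts(c,d,R&(V<50)&(d>0));X=X[(X[:,2]>.155)&(X[:,2]<.18)];print("lug",len(X),X.mean(0) if len(X) else 0)
E
```

```text
top pad n 217 depth [0.47237928 0.19715367 0.15061079] plane [0.47275382 0.19669024 0.15      ]
((472.677978515625, 196.5212860107422), (91.50374603271484, 26.2312068939209), 80.41558837890625)
lid ((501.5185241699219, 206.4921417236328), (220.23255920410156, 224.22528076171875), 80.58822631835938) 0.12165153700476106
red ((501.78399658203125, 187.710205078125), (182.18280029296875, 217.54957580566406), 80.96884155273438)
lug 26 [0.53120985 0.18621306 0.16935042]
scene pad n 311 depth [0.47397466 0.20070177 0.14734458] plane [0.47405895 0.20142944 0.15      ]
((474.1603698730469, 199.8555450439453), (89.78759765625, 26.732881546020508), 80.47879791259766)
lid ((504.27716064453125, 209.23367309570312), (220.52743530273438, 219.90675354003906), 80.38854217529297) 0.11829488990668169
red ((501.397216796875, 190.30294799804688), (179.15652465820312, 218.87416076660156), 80.21795654296875)
lug 28 [0.53079319 0.19371118 0.16245409]
```

Both cameras agree. The box centre is about (0.504, 0.208) with θ≈-9.5°, so the tool yaw target is -99.5°, with tool -x along box +y. First I turn and set the jaws to about 40 mm, which puts the fingers 61 mm apart.

```bash
python3 -m inch '[{"yaw":1},{"yaw":1},{"yaw":1},{"yaw":1},{"yaw":1}]' -0.09; python3 -m inch '[{"yaw":1},{"yaw":1},{"yaw":1},{"yaw":1},{"yaw":1}]'
```

```text
validation failed for argument at $[0]...
validation failed for argument at $[0]...
```

```bash
python3 -m inch '[{"x":0,"y":0,"z":0,"yaw":1},{"x":0,"y":0,"z":0,"yaw":1},{"x":0,"y":0,"z":0,"yaw":1},{"x":0,"y":0,"z":0,"yaw":1},{"x":0,"y":0,"z":0,"yaw":1}]' -0.09; python3 -m inch '[{"x":0,"y":0,"z":0,"yaw":1},{"x":0,"y":0,"z":0,"yaw":1},{"x":0,"y":0,"z":0,"yaw":1},{"x":0,"y":0,"z":0,"yaw":1},{"x":0,"y":0,"z":0,"yaw":1}]'
```

```text
time_s: 0.52
tcp_pos: [0.2781, 0.6131, 0.2338]
eef_rot: [179.7, -0.2, -45.1]
contact_force: [0.1, 0.0, -0.1]
gripper_width: 0.0598
time_s: 0.93
tcp_pos: [0.2775, 0.6117, 0.2308]
eef_rot: [179.5, -0.5, -66.2]
contact_force: [0.1, 1.2, -0.6]
gripper_width: 0.0401
```

```bash
python3 -m inch '[{"x":0,"y":0,"z":-0.1,"yaw":1},{"x":0,"y":0,"z":-0.1,"yaw":1},{"x":0,"y":0,"z":-0.1,"yaw":1},{"x":0,"y":0,"z":-0.1,"yaw":1},{"x":0,"y":0,"z":-0.1,"yaw":1}]'; python3 -m inch '[{"x":0,"y":0,"z":-0.1,"yaw":1},{"x":0,"y":0,"z":-0.1,"yaw":1},{"x":0,"y":0,"z":-0.1,"yaw":0.9},{"x":0,"y":0,"z":0,"yaw":0}]'
cat > t.py <<'E'
from plant import r
import numpy as np,sys
th=np.radians(-9.5);c=np.array([.504,.208])
s=r.get_state();p=s["tcp_pos"];d=p[:2]-c
bx=np.array([np.cos(th),np.sin(th)]);by=np.array([-bx[1],bx[0]])
print("t",round(s["time_s"],2),"box mm",(d@bx*1e3).round(1),(d@by*1e3).round(1),"z",(p[2]*1e3).round(1),"rot",s["eef_rot"].round(2),"F",s["contact_force"].round(2),"w",s["gripper_width"].round(4))
if len(sys.argv)>2:
    g=c+float(sys.argv[1])/1e3*bx+float(sys.argv[2])/1e3*by-p[:2]
    y=np.radians(s["eef_rot"][2]);print("tool shift units x,y:",(g@[np.cos(y),np.sin(y)]/.025).round(2),(g@[np.sin(y),-np.cos(y)]/.025).round(2))
E
python3 t.py 0 -38
```

```text
time_s: 1.35
tcp_pos: [0.2769, 0.6102, 0.24]
eef_rot: [179.6, -1.0, -87.3]
contact_force: [-0.4, 0.8, 0.6]
gripper_width: 0.04
time_s: 1.68
tcp_pos: [0.2766, 0.6096, 0.246]
eef_rot: [179.8, -1.2, -99.7]
contact_force: [0.4, -0.5, -0.4]
gripper_width: 0.0397Traceback (most recent call last):
  File "t.py", line 6, in <module>
    print("t",round(s["time_s"],2),"box mm",(d@bx*1e3).round(1),(d@by*1e3).round(1),"z",(p[2]*1e3).round(1),"rot",s["eef_rot"].round(2),"F",s["contact_force"].round(2),"w",s["gripper_width"].round(4))
                                                                                                                                                                            ^^^^^^^^^^^^^^^^^^^^^^^^
AttributeError: 'float' object has no attribute 'round'
```

```bash
sed -i 's/s\["gripper_width"\].round(4)/round(s["gripper_width"],4)/' t.py; python3 t.py 0 -38
```

```text
t 1.68 box mm -290.6 358.5 z 246.0 rot [179.79  -1.25 -99.69] F [ 0.44 -0.53 -0.41] w 0.0397
tool shift units x,y: 15.82 -11.68
```

```bash
python3 -m inch '[{"x":0.8,"y":-0.6,"z":-0.03,"yaw":0},{"x":0.8,"y":-0.6,"z":-0.03,"yaw":0},{"x":0.8,"y":-0.6,"z":-0.03,"yaw":0},{"x":0.8,"y":-0.6,"z":-0.03,"yaw":0},{"x":0.8,"y":-0.6,"z":-0.03,"yaw":0}]'; python3 -m inch '[{"x":0.8,"y":-0.6,"z":-0.03,"yaw":0},{"x":0.8,"y":-0.6,"z":-0.03,"yaw":0},{"x":0.8,"y":-0.6,"z":-0.03,"yaw":0},{"x":0.8,"y":-0.6,"z":-0.03,"yaw":0},{"x":0.8,"y":-0.6,"z":-0.03,"yaw":0}]';  python3 t.py 0 -38
```

```text
time_s: 2.1
tcp_pos: [0.333, 0.4977, 0.2472]
eef_rot: [179.7, -1.6, -98.8]
contact_force: [1.0, 0.8, 0.0]
gripper_width: 0.0399
time_s: 2.52
tcp_pos: [0.3937, 0.3811, 0.2516]
eef_rot: [179.6, -1.7, -98.0]
contact_force: [0.7, -0.2, -0.0]
gripper_width: 0.0399
t 2.52 box mm -137.3 152.5 z 251.6 rot [179.6  -1.7 -98. ] F [ 0.7  -0.15 -0.02] w 0.0399
tool shift units x,y: 7.76 -5.29
```

```bash
python3 -m inch '[{"x":0.8,"y":-0.55,"z":0,"yaw":0.08},{"x":0.8,"y":-0.55,"z":0,"yaw":0.08},{"x":0.8,"y":-0.55,"z":0,"yaw":0.08},{"x":0.8,"y":-0.55,"z":0,"yaw":0.08},{"x":0.8,"y":-0.55,"z":0,"yaw":0.08}]'; python3 -m inch '[{"x":0.8,"y":-0.55,"z":0,"yaw":0.08},{"x":0.8,"y":-0.55,"z":0,"yaw":0.08},{"x":0.8,"y":-0.55,"z":0,"yaw":0.08},{"x":0.6,"y":-0.4,"z":0,"yaw":0.08},{"x":0,"y":0,"z":0,"yaw":0}]';  python3 t.py 0 -38
```

```text
time_s: 2.93
tcp_pos: [0.4485, 0.2656, 0.253]
eef_rot: [179.6, -1.8, -98.9]
contact_force: [0.4, 0.4, 0.8]
gripper_width: 0.0399
time_s: 3.35
tcp_pos: [0.4884, 0.1752, 0.2539]
eef_rot: [179.5, -1.9, -99.7]
contact_force: [0.1, 0.5, -0.3]
gripper_width: 0.0397
t 3.35 box mm -10.0 -34.9 z 253.9 rot [179.49  -1.86 -99.72] F [ 0.14  0.49 -0.32] w 0.0397
tool shift units x,y: 0.12 -0.4
```

```bash
python3 -m inch '[{"x":0.06,"y":-0.2,"z":0.6,"yaw":0},{"x":0.06,"y":-0.2,"z":0.6,"yaw":0},{"x":0,"y":0,"z":0.5,"yaw":0},{"x":0,"y":0,"z":0,"yaw":0}]';  python3 t.py 0 -38
python3 - <<'E'
from plant import r
import cv2
w=r.capture("wrist")[0];s=r.capture("scene")[0]
s=cv2.resize(s[200:330,200:340],None,fx=2.95,fy=2.95,interpolation=cv2.INTER_CUBIC)
w=cv2.resize(w,(512,384))
o=cv2.hconcat([cv2.resize(w,(400,300)),cv2.resize(s,(323,300))])
cv2.imwrite("pics/a.png",o[:,:,::-1])
E
```

```text
time_s: 3.68
tcp_pos: [0.4977, 0.1678, 0.2101]
eef_rot: [179.5, -1.8, -99.4]
contact_force: [-1.1, 0.2, -1.1]
gripper_width: 0.0398
t 3.68 box mm 0.5 -40.7 z 210.1 rot [179.52  -1.76 -99.43] F [-1.13  0.2  -1.13] w 0.0398
tool shift units x,y: -0.11 0.02
```

View pics/a.png

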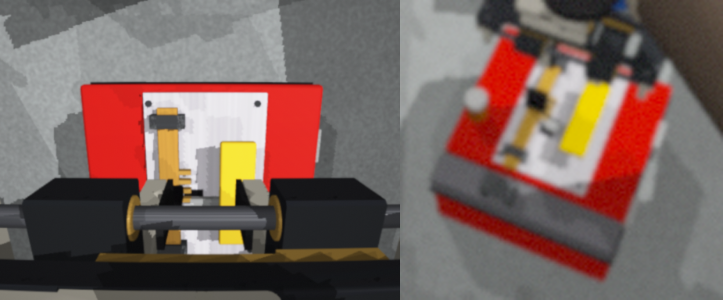

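Wrist view on the left: keeper at (168,120) and pad at (238,190), with the fingers at x≈150 and 253 in front of them. I refine the pad and keeper edges in box coordinates from this close view.

```bash
python3 - <<'E'
from plant import r
from h import *
c=r.camera_info("wrist");im,d=r.capture("wrist")
hsv=cv2.cvtColor(im[:,:,::-1].copy(),cv2.COLOR_BGR2HSV);H,S,V=cv2.split(hsv)
th=np.radians(-9.5);o=np.array([.504,.208]);M=np.array([[np.cos(th),-np.sin(th)],[np.sin(th),np.cos(th)]])
def box(X): return np.c_[(X[:,:2]-o)@M,X[:,2]]*1e3
y=(H>22)&(H<34)&(S>180)&(V>150)
B=box(topts(c,d,y));B=B[abs(B[:,2]-150)<5];print("pad pct",np.percentile(B,[1,50,99],axis=0).round(1)); Q=B[B[:,1]>0];print("pad x at y>0",np.percentile(Q[:,0],[1,99]))
A=box(topts(c,d,d>0));k=A[(A[:,2]>137)&(A[:,2]<147)&(A[:,1]>75)&(A[:,1]<115)];print("keeper",len(k),np.percentile(k,[1,50,99],axis=0).round(1))
k=A[(A[:,2]>108)&(A[:,2]<124)&(abs(A[:,0])<140)&(A[:,1]>0)&(A[:,1]<140)];print("lid",np.percentile(k,[1,99],axis=0).round(1))
k=A[(A[:,2]>155)&(A[:,2]<175)&(abs(A[:,0]-30)<25)&(abs(A[:,1])<60)];print("lug",len(k),np.percentile(k,[5,50,95],axis=0).round(1) if len(k) else'')
k=A[(A[:,2]>178)&(A[:,2]<230)&(A[:,1]>-60)&(abs(A[:,0])<60)];print("fingers",len(k),np.percentile(k,[1,50,99],axis=0).round(1) if len(k) else '')
E
python3 t.py 0 -40
```

```text
pad pct [[-41.3 -64.6 149.7]
 [-24.2 -41.2 151.3]
 [-13.9  27.4 152.7]]
pad x at y>0 [-32.46701409 -13.88271846]
t 3.83 box mm 1.7 -39.5 z 213.1 rot [179.72  -1.64 -99.42] F [0.   0.44 0.84] w 0.0397
tool shift units x,y: 0.02 0.07Traceback (most recent call last):
  File "<stdin>", line 9, in <module>
    return _quantile_unchecked(
        a, q, axis, out, overwrite_input, method, keepdims, weights)
    return _ureduce(a,
                    func=_quantile_ureduce_func,
    ...<5 lines>...
                    overwrite_input=overwrite_input,
                    method=method)
    r = func(a, **kwargs)
    result = _quantile(arr,
                       quantiles=q,
    ...<2 lines>...
                       out=out,
                       weights=wgt)
    slices_having_nans = np.isnan(arr[-1, ...])
                                  ~~~^^^^^^^^^
IndexError: index -1 is out of bounds for axis 0 with size 0
```

Pad edges match the pose within about 1.5 mm. I descend with the fingers on the -y side of the lug.

```bash
python3 -m inch '[{"x":0,"y":0.05,"z":0.5,"yaw":0},{"x":0,"y":0,"z":0.5,"yaw":0},{"x":0,"y":0,"z":0.5,"yaw":0},{"x":0,"y":0,"z":0,"yaw":0}]';  python3 t.py 0 -40
```

```text
time_s: 4.17
tcp_pos: [0.4996, 0.1708, 0.1794]
eef_rot: [-179.9, -1.3, -99.2]
contact_force: [-0.8, 0.4, -0.9]
gripper_width: 0.0402
t 4.17 box mm 1.8 -37.4 z 179.4 rot [-179.93   -1.32  -99.16] F [-0.84  0.37 -0.89] w 0.0402
tool shift units x,y: 0.1 0.07
```

```bash
python3 -m inch '[{"x":0.1,"y":0.07,"z":0.2,"yaw":0.08},{"x":0.05,"y":0,"z":0.2,"yaw":0},{"x":0,"y":0,"z":0.1,"yaw":0},{"x":0,"y":0,"z":0.1,"yaw":0},{"x":0,"y":0,"z":0,"yaw":0}]';  python3 t.py 0 -38
```

```text
time_s: 4.58
tcp_pos: [0.4984, 0.1684, 0.1671]
eef_rot: [-179.7, -1.1, -99.4]
contact_force: [-0.5, -0.4, -0.1]
gripper_width: 0.04
t 4.58 box mm 1.0 -40.0 z 167.1 rot [-179.69   -1.12  -99.36] F [-0.46 -0.38 -0.09] w 0.04
tool shift units x,y: -0.08 0.04
```

```bash
for i in 1 2; do python3 -m inch '[{"x":0,"y":0,"z":0.12,"yaw":0},{"x":0,"y":0,"z":0.12,"yaw":0},{"x":0,"y":0,"z":0,"yaw":0}]';  python3 t.py; done
```

```text
time_s: 4.83
tcp_pos: [0.4991, 0.1686, 0.1616]
eef_rot: [-179.6, -1.1, -99.4]
contact_force: [-1.4, 0.7, 1.7]
gripper_width: 0.0402
t 4.83 box mm 1.7 -39.7 z 161.6 rot [-179.61   -1.06  -99.35] F [-1.45  0.72  1.66] w 0.0402
time_s: 5.08
tcp_pos: [0.4993, 0.1686, 0.1558]
eef_rot: [-179.6, -1.0, -99.3]
contact_force: [-1.6, 0.5, 4.1]
gripper_width: 0.0396
t 5.08 box mm 1.9 -39.6 z 155.8 rot [-179.58   -1.03  -99.34] F [-1.62  0.51  4.11] w 0.0396
```

```bash
python3 -m inch '[{"x":0,"y":0,"z":0.09,"yaw":0},{"x":0,"y":0,"z":0.09,"yaw":0},{"x":0,"y":0,"z":0,"yaw":0}]';  python3 t.py;  python3 -m inch '[{"x":0,"y":0,"z":0,"yaw":0},{"x":0,"y":0,"z":0,"yaw":0}]';  python3 t.py
```

```text
time_s: 5.33
tcp_pos: [0.4993, 0.1686, 0.1517]
eef_rot: [-179.6, -1.0, -99.3]
contact_force: [-1.4, -0.6, 5.0]
gripper_width: 0.0401
t 5.33 box mm 1.9 -39.6 z 151.7 rot [-179.57   -1.03  -99.32] F [-1.42 -0.55  5.  ] w 0.0401
time_s: 5.5
tcp_pos: [0.4993, 0.1686, 0.1521]
eef_rot: [-179.6, -1.0, -99.3]
contact_force: [-2.1, -0.3, 5.4]
gripper_width: 0.0394
t 5.5 box mm 1.9 -39.6 z 152.1 rot [-179.56   -1.04  -99.31] F [-2.12 -0.34  5.41] w 0.0394
```

Held about 9 mm down at 5.4 N. I press slightly deeper, then push along box +y (tool -x).

```bash
python3 -m inch '[{"x":0,"y":0,"z":0.06,"yaw":0},{"x":-0.12,"y":0,"z":0.01,"yaw":0},{"x":-0.12,"y":0,"z":0.0,"yaw":0},{"x":-0.12,"y":0,"z":0.0,"yaw":0},{"x":0,"y":0,"z":0,"yaw":0}]';  python3 t.py
```

```text
time_s: 5.92
tcp_pos: [0.5007, 0.1749, 0.1515]
eef_rot: [-179.5, -1.3, -99.3]
contact_force: [-2.2, 1.3, 5.6]
gripper_width: 0.0396
t 5.92 box mm 2.2 -33.2 z 151.5 rot [-179.55   -1.32  -99.27] F [-2.22  1.31  5.57] w 0.0396
```

```bash
python3 -m inch '[{"x":-0.12,"y":0,"z":0.03,"yaw":0},{"x":-0.12,"y":0,"z":0.02,"yaw":0},{"x":-0.12,"y":0,"z":0.02,"yaw":0},{"x":-0.12,"y":0,"z":0.02,"yaw":0},{"x":0,"y":0,"z":0,"yaw":0}]';  python3 t.py
```

```text
time_s: 6.33
tcp_pos: [0.5022, 0.1818, 0.1508]
eef_rot: [-179.6, -1.8, -99.2]
contact_force: [-2.3, 2.1, 6.0]
gripper_width: 0.04
t 6.33 box mm 2.6 -26.2 z 150.8 rot [-179.57   -1.85  -99.25] F [-2.29  2.11  5.95] w 0.04
```

```bash
for i in 1 2; do python3 -m inch '[{"x":-0.14,"y":0.01,"z":0.03,"yaw":0},{"x":-0.14,"y":0.01,"z":0.02,"yaw":0},{"x":-0.14,"y":0,"z":0.02,"yaw":0},{"x":-0.14,"y":0,"z":0.02,"yaw":0},{"x":0,"y":0,"z":0,"yaw":0}]';  python3 t.py;done
python3 - <<'E'
from plant import r
import cv2
s,d=r.capture("scene");cv2.imwrite("pics/b.png",cv2.resize(s[205:315,210:330],(720,560),interpolation=cv2.INTER_CUBIC)[:,:,::-1])
print(r.get_state()["moment"])
E
```

```text
time_s: 6.75
tcp_pos: [0.5039, 0.1902, 0.1502]
eef_rot: [-179.6, -2.4, -99.2]
contact_force: [-2.5, 2.6, 6.1]
gripper_width: 0.0397
t 6.75 box mm 2.9 -17.6 z 150.2 rot [-179.55   -2.4   -99.25] F [-2.54  2.59  6.09] w 0.0397
time_s: 7.17
tcp_pos: [0.5056, 0.1982, 0.15]
eef_rot: [-179.5, -3.0, -99.2]
contact_force: [-2.1, 2.4, 6.0]
gripper_width: 0.0402
t 7.17 box mm 3.2 -9.4 z 150.0 rot [-179.54   -3.01  -99.23] F [-2.11  2.44  5.95] w 0.0402
[-0.05826846  1.06482124  0.03082784]
```

View pics/b.png

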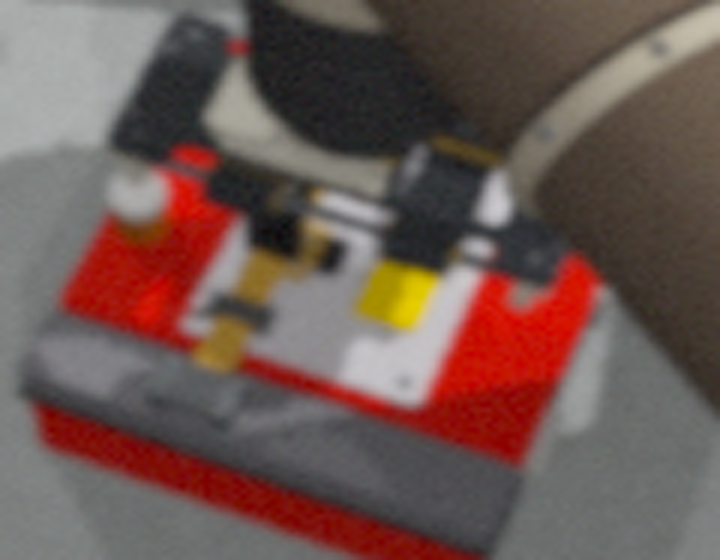

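The lug, at (280,235) in the crop, has moved about 20 mm with the finger behind it and the pad still pressed. The vial is untouched. I continue.

```bash
python3 -m inch '[{"x":-0.14,"y":0.03,"z":0.02,"yaw":0},{"x":-0.14,"y":0.03,"z":0.01,"yaw":0},{"x":-0.14,"y":0.02,"z":0.01,"yaw":0},{"x":-0.14,"y":0,"z":0.01,"yaw":0},{"x":0,"y":0,"z":0,"yaw":0}]';  python3 t.py;python3 -m inch '[{"x":-0.12,"y":0.02,"z":0.02,"yaw":0},{"x":-0.12,"y":0,"z":0.01,"yaw":0},{"x":-0.12,"y":0,"z":0.01,"yaw":0},{"x":0,"y":0,"z":0,"yaw":0}]';  python3 t.py
```

```text
time_s: 7.63
tcp_pos: [0.5067, 0.2073, 0.1502]
eef_rot: [-179.4, -3.5, -99.2]
contact_force: [-2.4, 2.0, 5.9]
gripper_width: 0.0399
t 7.63 box mm 2.8 -0.3 z 150.2 rot [-179.44   -3.48  -99.25] F [-2.43  2.02  5.91] w 0.0399
time_s: 7.97
tcp_pos: [0.5076, 0.2123, 0.1504]
eef_rot: [-179.4, -3.9, -99.2]
contact_force: [-3.2, 2.0, 5.8]
gripper_width: 0.0399
t 7.97 box mm 2.8 4.8 z 150.4 rot [-179.43   -3.89  -99.25] F [-3.18  2.    5.83] w 0.0399
```

```bash
for i in 1 2; do python3 -m inch '[{"x":-0.1,"y":0,"z":0.03,"yaw":0},{"x":-0.1,"y":0,"z":0.01,"yaw":0},{"x":-0.1,"y":0,"z":0.01,"yaw":0}]';  python3 t.py;done
```

```text
time_s: 8.22
tcp_pos: [0.5077, 0.2133, 0.1504]
eef_rot: [-179.5, -4.5, -99.3]
contact_force: [-0.2, -10.6, 9.6]
gripper_width: 0.0401
t 8.22 box mm 2.8 5.8 z 150.4 rot [-179.52   -4.54  -99.32] F [ -0.22 -10.62   9.55] w 0.0401
time_s: 8.47
tcp_pos: [0.5077, 0.2132, 0.1506]
eef_rot: [-179.6, -5.2, -99.5]
contact_force: [-0.8, -9.3, 8.6]
gripper_width: 0.0397
t 8.47 box mm 2.7 5.8 z 150.6 rot [-179.62   -5.25  -99.47] F [-0.78 -9.28  8.55] w 0.0397
```

The push stalls hard at box y 5.8, close to the predicted 6–7, with about -10 N along y. The bolt is at its stop. I lift slowly while still against the lug so the catch rises.

```bash
python3 -m inch '[{"x":-0.02,"y":0,"z":-0.12,"yaw":0},{"x":0,"y":0,"z":-0.15,"yaw":0},{"x":0,"y":0,"z":-0.15,"yaw":0},{"x":0,"y":0,"z":-0.15,"yaw":0},{"x":0,"y":0,"z":0,"yaw":0}]';  python3 t.py
python3 - <<'E'
from plant import r
import cv2
s,d=r.capture("scene");cv2.imwrite("pics/c.png",cv2.resize(s[205:315,210:330],(720,560),interpolation=cv2.INTER_CUBIC)[:,:,::-1])
E
python3 t.py
```

```text
time_s: 8.88
tcp_pos: [0.508, 0.2141, 0.1659]
eef_rot: [-179.6, -5.3, -99.5]
contact_force: [0.7, -2.2, 1.8]
gripper_width: 0.0401
t 8.88 box mm 3.0 6.7 z 165.9 rot [-179.63   -5.32  -99.51] F [ 0.68 -2.23  1.82] w 0.0401
t 8.93 box mm 2.9 6.7 z 165.7 rot [-179.63   -5.32  -99.52] F [-0.17 -0.85  1.  ] w 0.0395
```

View pics/c.png

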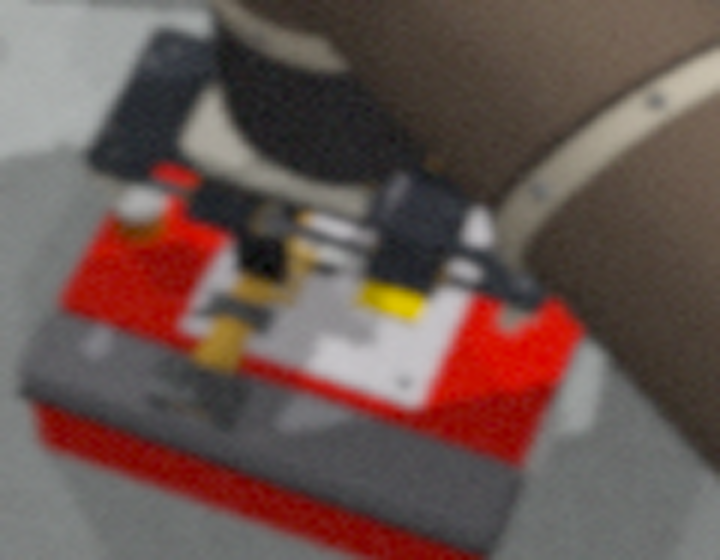

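The bolt end now runs to the dark keeper at about (205,390). Next I lift clear and retreat to compare.

```bash
python3 -m inch '[{"x":0.1,"y":0,"z":-0.2,"yaw":0},{"x":0.1,"y":0,"z":-0.5,"yaw":0},{"x":0.1,"y":0,"z":-0.8,"yaw":0},{"x":0.2,"y":0,"z":-1,"yaw":0},{"x":0.2,"y":0,"z":-1,"yaw":0}]'; python3 -m inch '[{"x":0.8,"y":0.3,"z":-0.5,"yaw":0},{"x":0.8,"y":0.3,"z":-0.5,"yaw":0},{"x":0.8,"y":0.3,"z":-0.5,"yaw":0},{"x":0.8,"y":0.3,"z":-0.3,"yaw":0},{"x":0.8,"y":0.3,"z":0,"yaw":0}]';python3 -m inch '[{"x":0.8,"y":0.5,"z":0,"yaw":0},{"x":0.8,"y":0.5,"z":0,"yaw":0},{"x":0.8,"y":0.5,"z":0,"yaw":0},{"x":0.5,"y":0.3,"z":0,"yaw":0},{"x":0,"y":0,"z":0,"yaw":0}]'
python3 t.py
python3 - <<'E'
from plant import r
from h import *
th=np.radians(-9.5);o=np.array([.504,.208]);M=np.array([[np.cos(th),-np.sin(th)],[np.sin(th),np.cos(th)]])
for n in("scene","top"):
    im,d=r.capture(n);c=r.camera_info(n);cv2.imwrite(f"pics/{n}1.png",im[:,:,::-1]);
    for tag,I,D in (("before",cv2.imread(f"pics/{n}0.png"),np.load(f"pics/{n}0.npy")),("after",im[:,:,::-1].copy(),d)):
        H,S,V=cv2.split(cv2.cvtColor(I,cv2.COLOR_BGR2HSV))
        X=topts(c,D,(D>0));B=np.c_[(X[:,:2]-o)@M,X[:,2]]*1e3;V=V[D>0];H=H[D>0];S=S[D>0]
        lug=(abs(B[:,0]-30)<18)&(B[:,1]>-40)&(B[:,1]<50)&(V<60)&(B[:,2]>156)&(B[:,2]<185)
        pad=(abs(B[:,0]+30)<12)&(abs(B[:,1]+16)<40)&(H>22)&(H<34)&(S>180)
        print(n,tag,"lug",lug.sum(),B[lug].mean(0).round(1),"pad z",pad.sum(),np.median(B[pad][:,2]).round(1))
s=cv2.imread("pics/scene1.png");a=cv2.imread("pics/scene0.png")
f=lambda i:cv2.resize(i[205:315,210:330],(400,367),interpolation=cv2.INTER_CUBIC)
cv2.imwrite("pics/d.png",cv2.hconcat([f(a),f(s)]))
E
```

```text
time_s: 9.35
tcp_pos: [0.5029, 0.2037, 0.2511]
eef_rot: [179.9, -5.8, -99.4]
contact_force: [0.7, 0.9, -0.6]
gripper_width: 0.0398
time_s: 9.77
tcp_pos: [0.4517, 0.1169, 0.3129]
eef_rot: [-179.8, -5.4, -99.3]
contact_force: [0.3, -0.3, -0.3]
gripper_width: 0.0397
time_s: 10.18
tcp_pos: [0.3913, 0.048, 0.3219]
eef_rot: [-179.7, -5.1, -99.3]
contact_force: [-0.9, 0.3, -0.2]
gripper_width: 0.0399
t 10.18 box mm -84.8 -176.4 z 321.9 rot [-179.66   -5.15  -99.28] F [-0.9   0.32 -0.16] w 0.0399
scene before lug 30 [ 29.5 -10.2 163.1] pad z 244 147.4
scene after lug 37 [ 28.9  27.8 164. ] pad z 244 147.4
top before lug 26 [ 30.4 -17.  169.4] pad z 167 150.7
top after lug 28 [ 30.3  21.1 168.1] pad z 169 150.6
```

View pics/d.png

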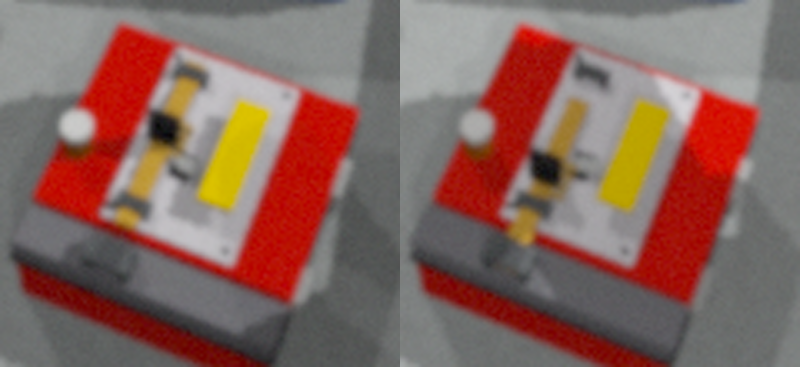

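View pics/top1.png

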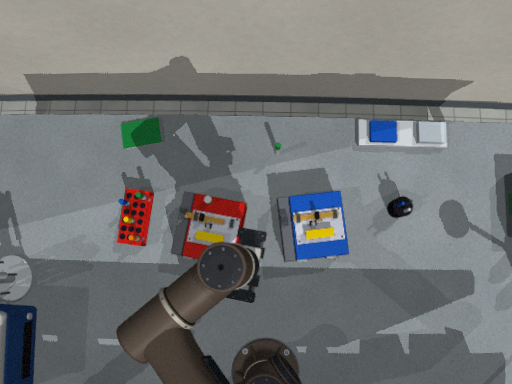

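The lug travelled 38.0–38.1 mm in both cameras, the bolt is in the keeper and the pad is back at its resting height. Everything else is where it was and the arm is clear.

```bash
python3 -m inch '[{"x":0,"y":0,"z":0,"yaw":0},{"x":0,"y":0,"z":0,"yaw":0}]'; python3 -c "
from plant import r
print(r.close_job())"
```

```text
time_s: 10.45
tcp_pos: [0.3935, 0.0503, 0.3217]
eef_rot: [-179.6, -5.1, -99.2]
contact_force: [-0.2, 0.2, -0.3]
gripper_width: 0.0401
the job is handed in; nothing more can be done
None
```

The red box is locked, and I handed the job in at 10.45 s of the 48 s allowed. With the jaws set 40 mm apart, one fingertip held the yellow catch about 10 mm down (about 6 N). The other pushed the lug along box +y until the bolt stopped hard at about 10 N. I then lifted straight up so the catch sprang back, and moved clear.

**Last checks:**
- **Bolt:** the lug moved 38.0 mm in the scene camera and 38.1 mm in the top camera, which is the full travel. The picture shows the bolt's end in the keeper.
- **Catch:** the pad is back at its resting height, 147.4 mm (scene) and 150.6 mm (top), within 0.1 mm of before.
- **Other things:** the vial, marker, pen pot, marker rack and the blue box's lock look unchanged in the pictures. I checked those by eye only.
- **Robot:** it is touching nothing; the final force reading is about 0.3 N, which is noise.

**Oddities:** the tool tilted up to about 5° during the push, with no effect on the result. The sideways force read about +2 N in y while sliding, where I expected a negative reading. The absolute lug positions from the two cameras differ by about 7 mm along the bolt, although both give the same travel.

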